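# Pick the full tin by its weight and crate it

## Task

Two closed tins with red bands look the same, but one is packed with steel and the other is nearly empty. Find the heavy one by lifting, and set it down gently, upright, on the floor of the wooden crate. Leave the light one standing upright on the bench, and do not knock over the tall blue-banded tin of bamboo canes.

Things in the scene. Friction and masses are not known exactly. Their poses are not given: they have to be found in the camera images.
- tin_a: closed round metal tin, wide RED band, steel lid with a red disc on top (not the blue one): 62 mm diameter, 90 mm high; origin at the centre of its underside, z up. Looks just like tin_b. One of the two, at random, weighs 0.57 to 0.77 kg (5.6 to 7.5 N) in all, the other 0.14 to 0.19 kg (1.4 to 1.9 N). Contents may shift by 3 mm.
- tin_b: closed round metal tin, wide RED band, steel lid with a red disc on top (not the blue one): 62 mm diameter, 90 mm high; origin at the centre of its underside, z up. Looks just like tin_a; which of them is heavy changes every time, and only its weight tells.
- crate: open wooden crate fixed to the bench, a hand hole in each of two ends: 200 x 200 mm outside, walls 10 mm thick (180 x 180 mm inside), walls 80 mm high, floor 12 mm thick; origin at the centre of its underside on the bench, so its inner floor is 12 mm above the origin; x and y along its sides, z up.
- canes: open tin with a blue and white band, stuffed with bamboo canes, standing loose behind the red tins: 74 mm diameter, about 170 mm high over the canes; origin at the centre of its underside, z up. A bystander: do not knock it over.

How it is judged:
By the outcome, as a careful person would: the job done as asked, in the order asked, and still so for the second after the job is handed in, with the robot touching nothing.
It also fails if it takes over 51 s, if anything falls off the work surface, if the arm or the gripper's body presses on something with over 40 N, if the wrist force passes 120 N, or if a joint passes its speed limit or range.

## Robot

A 6-joint arm with a two-finger parallel gripper is mounted at the origin on the work surface. World frame = base frame: x ahead of the robot, y to its left, z up, the work surface at z = 0. Lengths are in m, angles in rad, forces in N, time in s.
With the tool pointing down it reaches from about 0.35 to 0.975 m from the base axis. Payload 7.1 kg.
Tool frame: the origin (TCP) lies midway between the tips of the shut fingers; the grasp point (between the pads) lies 19 mm behind it; z points along the fingers, y is the line along which they close (so a half turn about z gives the same grasp; the last joint's range is limited). The gripper opens to 88 mm and grips with 3 to 60 N. Pads are 20 mm wide; open, the fingers measure 115 mm over their backs; the gripper's body (75 mm by 178 mm) begins 61 mm behind the grasp point.
Start: joints at [1.204, 0.423, 1.63, -0, 1.089, -0.019], TCP at [0.213, 0.588, 0.191] pointing down, gripper open.
Joint ranges: [-3, 3], [-0.9, 2.11], [0.09, 2.58], [-1.31, 4.45], [0.11, 2.69], [-2.54, 2.54]. Speed limits (rad/s): [2.39, 2.39, 3.01, 3.14, 3.14, 3.14].

## Interface

Orientations are given as a unit quaternion [w, x, y, z].
In Python, from station import move_pose, movel, movej, command_gripper, wait, inverse_kinematics, read_camera, camera_info, MotionError, job_done, get_time, get_joint_pos, get_qvel, get_effort, get_tcp_pos, get_ee_rot, get_ft_force, get_ft_torque, get_grip_width, get_finger_force gives the robot as it stands. Calls block until the motion is done:
- move_pose(position, orientation): joint-space move of the TCP to a pose.
- movel(position, frame=None, v=0.15, until_force=None): straight line of the TCP; frame=None keeps the orientation; v is the mean speed in m/s. With until_force (N) it stops when the force on the tool has changed by that much, and returns True; else False.
- movej(angles): joint-space move.
- command_gripper(opening): opening from 0.0 (shut) to 1.0 (fully open); the grip force is fixed at half the most; returns when the fingers have stopped.
- wait(seconds).
- inverse_kinematics(position, orientation): joint angles nearest the present ones, or None.
- read_camera(name): name is "scene" or "top" or "wrist"; returns the picture (400x640x3 uint8, red, green, blue); there is no depth.
- camera_info(name): a dict with "intrinsics" (3x3 intrinsics, pixels), "dist" ([k1, k2, p1, p2, k3] as OpenCV has them; the pictures are not rectified), "T" (4x4, takes a point from camera to world coordinates); the wrist camera has in their place "tool_from_camera" (4x4, takes a point from camera to tool coordinates, whose origin is the TCP and whose axes are the flange's). Camera axes: x right, y up, looking along -z (the intrinsics and any distortion apply to the point x, -y, -z); pixel columns grow to the right and rows downward; lengths in m; the calibration is good to about 2 mm. A picture is of the moment at which its call begins: read the wrist's pose just before it. camera_info takes no time and is no camera call.
A pose or a line that the arm cannot do raises MotionError and nothing moves.
- job_done(): hands the job in; it is judged then, once.
Readings, each from a call of its own:
- get_time(): time.
- get_joint_pos(): joint angles.
- get_qvel(): joint speeds.
- get_effort(): joint torques, N m.
- get_tcp_pos(): TCP position.
- get_ee_rot(): TCP orientation.
- get_ft_force(): force on the tool from outside, world axes, zero at the start.
- get_ft_torque(): the same for the moment, N m.
- get_grip_width(): opening from 0.0 (shut) to 1.0 (fully open).
- get_finger_force(): force on a finger pad.
Only numpy, scipy, OpenCV 4.12 (cv2) and the standard library are available. Lean on these libraries where they do the work, as an engineer would, in place of code of your own. Each camera call takes 0.05 s, during which the arm holds its last target. There are 200 camera calls.

## Working session

There is one attempt and no reset: what is moved stays moved. The work goes in short steps, each a Python script; the robot and the scene stay as the last script left them, time stands still between calls to the robot, and variables do not carry over. Pictures are saved under pics/ and viewed, at most 10 in all, crops included, and the job is handed in when it is done.

```bash
mkdir -p pics; python3 - <<'E'
from station import *
import cv2,numpy as np
for n in("top","scene"):
    im=read_camera(n); cv2.imwrite(f"pics/{n}0.png",im[:,:,::-1]); 
    i=camera_info(n); print(n,np.round(i["intrinsics"],1).tolist(),i["dist"],np.round(i["T"],3).tolist())
print(get_time(),get_ee_rot(),get_tcp_pos(),get_ft_force())
E
```

```text
top [[471.3, 0.0, 318.6], [0.0, 471.3, 191.0], [0.0, 0.0, 1.0]] [0.00578445 0.         0.         0.         0.        ] [[-0.002, 0.978, -0.21, 0.432], [-1.0, -0.002, 0.0, -0.003], [-0.0, 0.21, 0.978, 0.979], [0.0, 0.0, 0.0, 1.0]]
scene [[500.9, 0.0, 323.8], [0.0, 500.9, 199.7], [0.0, 0.0, 1.0]] [-0.07014868  0.          0.          0.          0.        ] [[0.819, -0.38, 0.43, 1.075], [0.573, 0.562, -0.596, -0.602], [-0.015, 0.735, 0.678, 0.739], [0.0, 0.0, 0.0, 1.0]]
0.1 [-1.29351169e-04  1.72994299e-01  9.84922597e-01 -6.57809460e-04] [0.21277722 0.58709732 0.19068936] [-0.50759956  0.21223214  0.25368281]
```

View pics/top0.png

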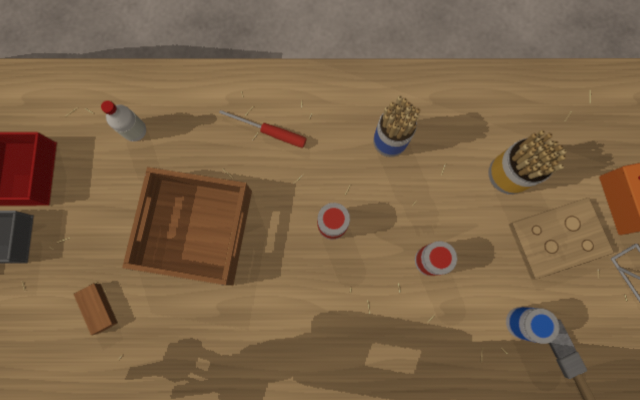

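View pics/scene0.png

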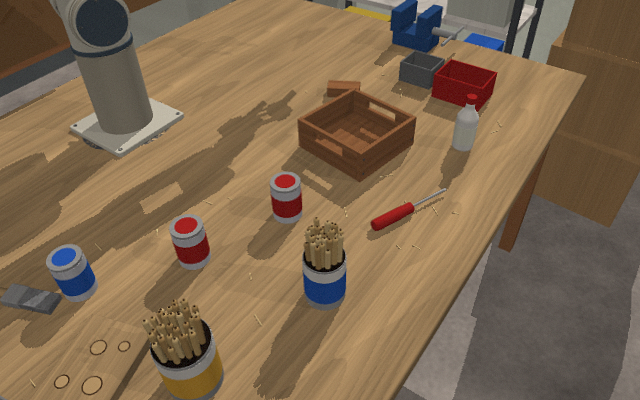

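Top view: red lids at about (333,218) and (440,258), the blue-banded canes at (392,135), and crate rim corners near (150,170), (250,186), (230,283), (125,267). In the scene view the same tins are at (285,182) and (186,226).

```bash
cat >h.py <<'E'
from station import *
import cv2,numpy as np
def cast(n,px,z):
    i=camera_info(n);K=np.array(i["intrinsics"]);T=np.array(i["T"])
    p=cv2.undistortPoints(np.array(px,float).reshape(-1,1,2),K,np.array(i["dist"],float)).reshape(-1,2)
    d=np.c_[p[:,0],-p[:,1],-np.ones(len(p))]@T[:3,:3].T
    return T[:3,3]+d*((z-T[2,3])/d[:,2])[:,None]
def red(im):
    h=cv2.cvtColor(im,cv2.COLOR_RGB2HSV);m=(((h[...,0]<6)|(h[...,0]>174))&(h[...,1]>170)&(h[...,2]>90)).astype(np.uint8)
    return cv2.connectedComponentsWithStats(m)
E
python3 - <<'E'
from h import *
for n in("top","scene"):
    im=cv2.imread(f"pics/{n}0.png")[:,:,::-1].copy()
    c,l,s,ce=red(im)
    for k in range(1,c):
        if s[k,4]>60:
            print(n,s[k],ce[k].round(1),cast(n,[ce[k]],.09).round(4))
            print("   x/y extents",np.ptp(cast(n,[[s[k,0],ce[k][1]],[s[k,0]+s[k,2],ce[k][1]]],.09),axis=0).round(3))
P=cast("top",[[150,169],[250,186],[230,284],[124,268]],.08);print(P.round(3),P.mean(0),np.linalg.norm(P-np.roll(P,1,0),axis=1))
im=cv2.imread("pics/top0.png");h=cv2.cvtColor(im,cv2.COLOR_BGR2HSV)
m=cv2.inRange(h,(100,120,60),(125,255,255));c,l,s,ce=cv2.connectedComponentsWithStats(m)
for k in range(1,c):
    if s[k,4]>60: print("blue",s[k],ce[k],cast("top",[ce[k]],.045))
a=cv2.resize(im[150:300,100:270],None,fx=4,fy=4,interpolation=cv2.INTER_CUBIC);cv2.imwrite("pics/crate.png",a)
E
```

```text
top [101 101  13  12 117] [107.  106.3] [[0.7973 0.4203 0.09  ]]
   x/y extents [0.    0.026 0.   ]
top [261 123  45  24 457] [283.1 134.8] [[0.7367 0.0664 0.09  ]]
   x/y extents [0.    0.089 0.   ]
top [   0  132   39   68 1843] [ 18.  168.7] [[0.6683 0.5811 0.09  ]]
   x/y extents [0.    0.076 0.   ]
top [324 209  20  19 312] [333.4 218.1] [[ 0.5698 -0.0317  0.09  ]]
   x/y extents [0.    0.038 0.   ]
top [430 247  21  21 341] [440.3 257.2] [[ 0.4953 -0.2312  0.09  ]]
   x/y extents [0.    0.039 0.   ]
top [417 248  14  27  79] [421.1 262.9] [[ 0.4849 -0.1946  0.09  ]]
   x/y extents [0.    0.026 0.   ]
scene [ 431   59   66   53 2070] [462.4  83.7] [[0.7063 0.5255 0.09  ]]
   x/y extents [0.14  0.096 0.   ]
scene [275 175  20  13 204] [284.6 180.9] [[ 0.5663 -0.0303  0.09  ]]
   x/y extents [0.033 0.022 0.   ]
scene [272 194  30  24 430] [286.4 207.4] [[ 0.617  -0.0888  0.09  ]]
   x/y extents [0.047 0.032 0.   ]
scene [371 202  43  29 496] [391.9 215.9] [[0.7924 0.0023 0.09  ]]
   x/y extents [0.066 0.044 0.   ]
scene [175 218  22  16 270] [185.4 225.1] [[ 0.4922 -0.23    0.09  ]]
   x/y extents [0.034 0.023 0.   ]
scene [174 236  35  27 486] [192.6 252.3] [[ 0.5517 -0.2694  0.09  ]]
   x/y extents [0.051 0.035 0.   ]
[[0.67  0.329 0.08 ]
 [0.635 0.131 0.08 ]
 [0.447 0.163 0.08 ]
 [0.477 0.363 0.08 ]] [0.55734027 0.24628994 0.08      ] [0.19572075 0.20093136 0.19068245 0.20290406]
blue [375 132  18  21 134] [382.17910448 144.75373134] [[ 0.72998287 -0.13543362  0.045     ]]
blue [510 308  18  32 258] [516.49224806 321.69379845] [[ 0.37602363 -0.38116238  0.045     ]]
blue [531 315  23  23 402] [541.9800995  325.57960199] [[ 0.36883718 -0.42901853  0.045     ]]
```

View pics/crate.png

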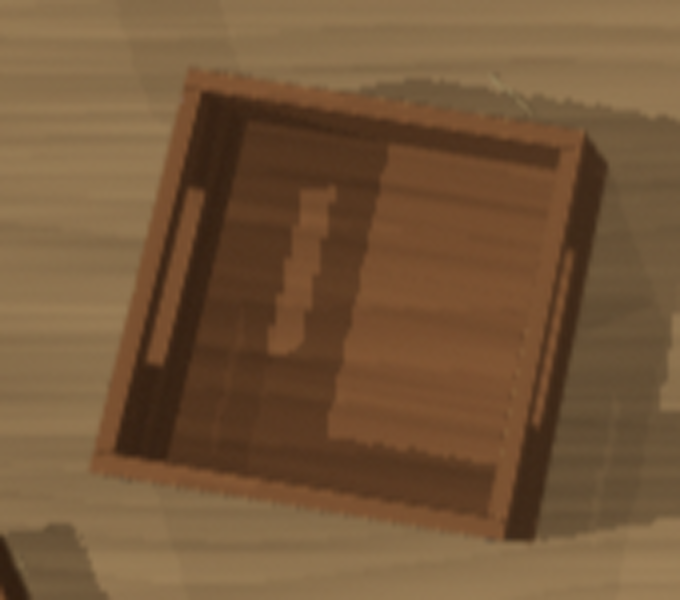

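The tin positions agree between the two views to within 4 mm. The disc width (39 mm) and crate sides (about 200 mm) are plausible. Now lifting the first tin.

```bash
cat >>h.py <<'E'
def q(deg): a=np.radians(deg)/2; return [0,np.cos(a),np.sin(a),0]
def fz(n=15):
    v=[]
    for _ in range(n): v.append(get_ft_force()[2]); wait(.02)
    return np.mean(v)
def pick(x,y,deg):
    move_pose([x,y,.2],q(deg)); movel([x,y,.13],v=.2)
    hit=movel([x,y,.042],v=.08,until_force=6)
    z=get_tcp_pos()[2]; wait(.2); f0=fz()
    if hit: print("HIT at",z); return None
    command_gripper(0); w=get_grip_width(); f1=fz(5)
    movel([x,y,.075],v=.06); wait(.4); f=fz()
    print("width mm",w*88,"pad",get_finger_force(),"fz",f0,f1,f,"t",get_time()); return f0-f
E
python3 - <<'E'
from h import *
P=cast("top",[[147.5,167],[246.3,182.5],[226.2,285],[123,268]],.08)
print(P.round(3).tolist(),P.mean(0).round(3),np.linalg.norm(P-np.roll(P,1,0),axis=1).round(3),np.degrees(np.arctan2(*(P[0]-P[1])[[1,0]])))
print("weight",pick(.568,-.031,150),get_tcp_pos(),get_ee_rot())
E
```

```text
[[0.674, 0.334, 0.08], [0.642, 0.138, 0.08], [0.445, 0.17, 0.08], [0.477, 0.365, 0.08]] [0.56  0.252 0.08 ] [0.199 0.198 0.199 0.198] 80.76745351902207
width mm 62.01618087456428 pad 29.998650765046477 fz -0.01394700856735338 -0.09242125406685775 -6.846463726651611 t 6.7917
weight 6.832516718084258 [ 0.56801292 -0.03098395  0.07497738] [-3.71086929e-06  2.58829019e-01  9.65923154e-01  1.60215675e-05]
```

6.8 N, so this is the heavy tin. The crate fit has all four sides at 198–199 mm and its centre at (0.560, 0.252). Placing it there.

```bash
python3 - <<'E'
from h import *
x,y=.560,.252
movel([.568,-.031,.2],v=.12)
move_pose([x,y,.2],q(170.8)); wait(.3)
print("fz",fz(5),"w",get_grip_width()*88)
movel([x,y,.075],v=.1); wait(.3)
print("hit",movel([x,y,.047],v=.015,until_force=2.5),get_tcp_pos(),fz(5),get_time())
cv2.imwrite("pics/t1.png",read_camera("top")[:,:,::-1]);cv2.imwrite("pics/s1.png",read_camera("scene")[:,:,::-1])
E
```

```text
fz -7.272380981944844 w 61.72271032068456
hit True [0.56000569 0.2520019  0.05393956] 6.619343125606283 12.525
```

View pics/s1.png

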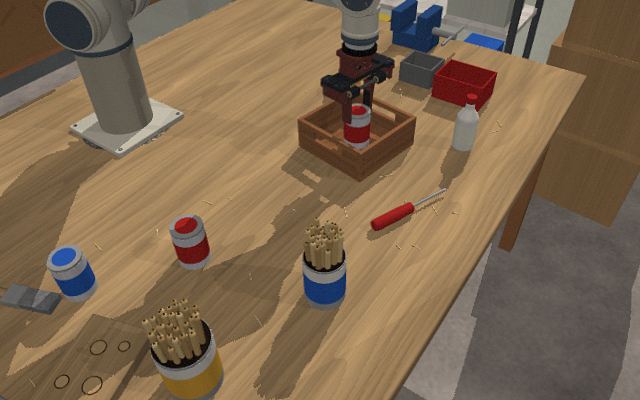

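The tin is in the crate at (357,125) and upright. Contact came at 53.9 mm against 54 expected, so it is on the floor. Releasing and retreating.

```bash
python3 - <<'E'
from h import *
command_gripper(1.0); wait(.3)
movel([.560,.252,.25],v=.12); move_pose([.213,.588,.25],q(160)); wait(.5)
for n in("top","scene"):
    im=read_camera(n);cv2.imwrite(f"pics/{n}2.png",im[:,:,::-1])
    c,l,s,ce=red(im)
    for k in range(1,c):
        if s[k,4]>150: print(n,s[k],cast(n,[ce[k]],.102).round(3),cast(n,[ce[k]],.09).round(3))
print(get_ft_force(),get_time())
E
```

```text
top [261 123  44  24 457] [[0.733 0.066 0.102]] [[0.737 0.067 0.09 ]]
top [   0  132   38   68 1839] [[0.665 0.573 0.102]] [[0.668 0.581 0.09 ]]
top [173 212  21  20 338] [[0.562 0.251 0.102]] [[0.564 0.255 0.09 ]]
top [430 247  21  21 341] [[ 0.494 -0.228  0.102]] [[ 0.495 -0.231  0.09 ]]
scene [ 431   59   66   53 1982] [[0.712 0.505 0.102]] [[0.705 0.526 0.09 ]]
scene [344 124  26  19 351] [[0.607 0.171 0.102]] [[0.598 0.186 0.09 ]]
scene [371 202  43  29 491] [[ 0.798 -0.009  0.102]] [[0.792 0.002 0.09 ]]
scene [175 218  22  16 273] [[ 0.503 -0.237  0.102]] [[ 0.492 -0.23   0.09 ]]
scene [174 236  35  27 467] [[ 0.561 -0.276  0.102]] [[ 0.551 -0.27   0.09 ]]
[ 0.00619613  0.29595112 -0.03253166] 17.6917
```

View pics/top2.png

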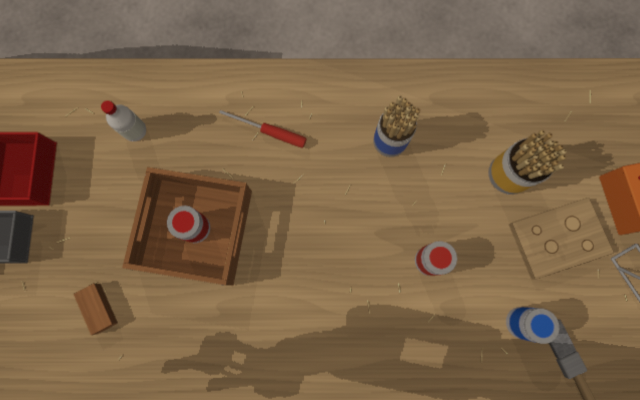

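The heavy tin stands upright in the crate at (184,222), with its lid measured at (0.562, 0.251). The light tin at (440,258) and the canes at (392,135) haven't moved.

```bash
python3 -c "from station import *; print(job_done())"
```

```text
the job is handed in; nothing more can be done
None
```

The heavy tin (6.8 N when lifted) stands upright on the crate floor, the other red tin (not lifted, since 6.8 N settled it) and the canes are untouched, and I handed the job in at about 18 s.

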